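# Stopper the sloping tank

## Task

Close off the filled sloping tank: swing the blue hatch on its top fully open and leave it standing open so that everyone can see the neck is stoppered, then set the white stopper with the red knob into the filler neck, gently and fully home so that its flange lies flat on the rim, and let go. Leave the other things on the table where they are.

Things in the scene. Friction and masses are not known exactly. Their poses are not given: they have to be found in the camera images.
- tank: Fixed aluminium box tank on a tubular stand, 200 x 170 x 120 mm, its flat top sloping 30 degrees down towards the robot; the top's front edge is about 140 mm and its rear edge 240 mm above the table. Origin on the table under the middle of the tank; z up, x level towards the raised rear, y to its left.
- filler_neck: Round steel neck fixed in the middle of the sloping top, 16 mm proud of it, under the blue hatch until that is opened. Origin: centre of its mouth, in the rim plane. Own z out of the neck, square to the slope (30 degrees from vertical, towards the robot); x up the slope; y level, to the tank's left. Inside diameter 58 mm, outside 68, open for 50 mm below the rim.
- hatch (a joint): Angle of the blue hatch (140 x 136 x 6 mm plate parallel to the slope, 4.5 mm out from the neck's rim): 0 shut, 1.75 fully open. Hinged along its +y (left) edge, axis running up the slope; the -y edge rises. Slightly stiff: it stays where it is left (about 2 N at the handle).
- hatch_handle (a point): Middle of the hatch's steel bar handle: round bar 10 mm thick, 90 mm long, parallel to the hinge, its axis 35 mm off the plate's outer face, 12 mm in from the free edge. Moves with the hatch; shut, it is 124 mm to the -y side of the hinge and 41 mm out from it along the neck's z.
- hatch_hinge (a point): Middle of the hatch's hinge axis (axis along the neck's x), 70 mm to +y of the neck axis and 4.5 mm out from the rim plane.
- stopper: Loose tapered stopper, white with red knob, 0.1 to 0.2 kg, upright on its narrow end. Origin: centre of the narrow end, z up through the knob. Plug 44 mm across at the narrow end, 54 at 40 mm height; flange 70 across from 40 to 48 mm; round knob 34 across from 52 to 92 mm. Home in the neck the flange lies on the rim, origin 40 mm inside the mouth, 2 mm play all round.
- food_cup: Round brown filled food cup, 104 mm across, 45 high; a bystander.
- small_carton: Small brown cardboard carton, 66 x 48 x 50 mm; a bystander.
- date_stamp: Black and grey date stamp standing, 30 x 42 x 88 mm; a bystander.
- thermometer: White probe thermometer, 30 x 169 x 18 mm, lying; a bystander.
Things that resemble listed ones, but are neither listed nor needed, are in the scene too. Leave any pink or yellow look-alike of the stopper alone.

How it is judged (in metres and radians):
On the way, in this order (a step that is already met when the one before it is completed fails the run):
1. the hatch is swung open (1.4 rad or more) (value of joint hatch above 1.4 rad), for 0.2 s.
2. the stopper is home in the filler neck, with the hatch open (z of stopper in the frame of filler_neck below -0.0365 m and distance between stopper and filler_neck below 0.043 m and angle between the z axis of stopper and the z axis of filler_neck, either way round below 0.09 rad and value of joint hatch above 1.4 rad), for 0.2 s.
At the end, for the whole second after the job is handed in: The hatch stands open (1.4 rad or more); the stopper is at rest in the filler neck, narrow end first, its flange within 3.5 mm of the rim and its axis within 5 degrees of the neck's (all of step 2 and linear speed of stopper below 0.02 m/s and angular speed of stopper below 0.2 rad/s); the robot touches nothing.
It fails at once if the stopper is rammed into the neck (over 60 N) (contact force between stopper and filler_neck above 60 N).
It fails at once if a bystander is moved more than 4 cm (distance of any of food_cup, small_carton, date_stamp, thermometer from where it was at the start of the episode above 0.04 m).
It also fails if it takes over 58 s, if anything falls off the work surface, if the arm or the gripper's body presses on something with over 40 N, if the wrist force passes 120 N, or if a joint passes its speed limit or range.

## Robot

A 6-joint arm with a two-finger parallel gripper is mounted at the origin on the work surface; the furniture and walls round the work are solid. World frame = base frame: x ahead of the robot, y to its left, z up, the work surface at z = 0. Lengths are in mm, angles in rad, forces in N, time in s.
With the tool pointing down it reaches from about 200 to 875 mm from the base axis. Payload 3.4 kg.
Tool frame: the origin (TCP) lies midway between the tips of the shut fingers; the grasp point (between the pads) lies behind it (grip_depth is the z of the grasp point in the tool frame, in mm); z points along the fingers, y is the direction in which the jaws open and shut (so a half turn about z gives the same grasp; the last joint's range is limited). The gripper opens to 94 mm and grips with 3 to 60 N. Pads are 16 mm wide; open, the fingers measure 119 mm over their backs; the gripper's body (75 mm by 177 mm) begins 78 mm behind the grasp point.
Start: joints at [-1.266, 0.276, 1.505, -0, 1.361, -0.121], TCP at [237.507, -523.694, 205.493] pointing down, gripper open.
Joint ranges: [-2.89, 2.89], [-0.75, 2.08], [0.22, 2.7], [-1.18, 4.32], [0.11, 2.71], [-2.7, 2.7]. Speed limits (rad/s): [2.57, 2.57, 3.14, 3.14, 3.14, 3.14].

## Interface

Orientations are given as a unit quaternion [x, y, z, w].
In Python, from plant import * gives the robot as it stands.
- The arm moves only by the tool arm_command, never from a script. Its argument "steps" is a list of rows, each a list of 7 numbers: the shift along the tool's x, y, z scaled (see below), then the turn, a rotation vector about the tool's x, y, z scaled (see below), then the closure in counts, from 0 (fully open) to 255 (shut). In form: [[x, y, z, wx, wy, wz, jaw], ...]. A call has exactly 8 rows; each row is the pose to reach, as a shift and turn from the pose measured when the call began, along the tool's axes at that moment; what a row does not reach only later rows make up. The controller multiplies each number of a shift by 0.2 m and each number of a turn by 0.5 rad. A row lasts 1/10 s, in which the tool goes at most 50 mm and 8.59 degrees, less where a joint would pass 70% of its speed; a pose out of reach is approached as far as the arm can. A call with a number of a shift or a turn outside -1 to 1 is refused whole. A call with a gripper value outside its range is refused whole. The fingers move at their own pace and stop on an object; "newtons" is the grip in N (left out, the last holds). Time passes only in rows, so rows that repeat a pose let the fingers close, or fill a call up. It gives the time, the measured TCP pose, the force and the opening at its end, in the units of the state.
- get_obs(): the state, without advancing time (a new reading comes with each control period).
- camera(name): name is "scene" or "top" or "wrist"; returns (picture, depth): 400x640x3 uint8, red, green, blue; 400x640 float32, mm along the optical axis (not along the pixel's ray), 0 where there is no reading.
- camera_model(name): a dict with "K" (3x3 intrinsics, pixels), "k1" (the pictures are not rectified: a ray, as slopes to the right and down, at radius r is drawn at 1 + k1 r^2 times it, then the intrinsics apply), "R" (3x3) and "t" (3): a world point X has camera coordinates R X + t. Camera axes: x right, y down, z forward; pixel columns grow to the right and rows downward; lengths in mm; the calibration is good to about 2 mm. A picture is of the moment at which its call begins: read the wrist's pose just before it. camera_model takes no time and is no camera call; for the wrist camera it gives the pose at the moment of the call.
- close_job(): hands the job in, once; it reports no verdict.
Trained networks look in the newest picture that a camera, given by its name, has taken for a name from the list of things; names that differ only in an ending like _2 or _b are one class to them, and where a whole thing is asked for, a point or a joint stands for the part that bears it (a point fixed in the world has none). Each returns a list of dicts, best first, with "p" (0 to 1); they miss things now and then, are a little off and sometimes report something else, mostly with a low value. They report only what shows in the picture. A call takes as long as a camera call. They do not tell look-alikes from the thing itself.
- look_for(thing, camera): "bbox" ([left, top, width, height] as shares, 0 to 1, of the picture: columns of its width, rows of its height, round what is visible of it).
- masks_of(thing, camera): "pixels" (400x640 bool, what is visible of it) and "bbox" ([left, top, width, height] as shares, 0 to 1, of the picture: columns of its width, rows of its height, round what is visible of it).
- mark_of(thing, camera): "position" ([column, row] as shares, 0 to 1, of the picture: columns of its width, rows of its height: a listed point, or the origin of a listed thing).
The state is a dict: "t": time; "joint_positions": joint angles; "qvel": joint speeds; "tau": joint torques, N m; "position": TCP position; "eef_rot": TCP orientation; "contact_force": force on the tool from outside, world axes, zero at the start; "ft_torque": the same for the moment, N m; "opening": finger opening in mm.
Only numpy, scipy, OpenCV 4.12 (cv2) and the standard library are available. Lean on these libraries where they do the work, as an engineer would, in place of code of your own. Each camera call takes 0.05 s, during which the arm holds its last target.

## Working session

There is one attempt and no reset: what is moved stays moved. The work goes in short steps, Python scripts to look and compute and a tool call to move; the robot and the scene stay as the last step left them, time stands still between calls to the robot, and variables do not carry over. Pictures are saved under pics/ and viewed, and the job is handed in when it is done.

Besides the shell and the picture viewer there is one more tool, called after ">>>" as name(argument=value, ...) on one line, values as JSON. arm_command: Moves the arm, as the interface text tells. Its arguments: {"type":"object","properties":{"steps":{"type":"array"},"newtons":{"type":"number"}},"required":["steps"]}

```bash
ls; mkdir -p pics; python3 - <<'E'
from plant import *
import cv2, numpy as np
o=get_obs();print(o)
for n in ["scene","top","wrist"]:
    p,d=camera(n); cv2.imwrite(f"pics/a_{n}.png",p[:,:,::-1]); m=camera_model(n); print(n,m)
    np.savez(f"pics/a_{n}.npz",p=p,d=d,**m)
try: print(grip_depth)
except Exception as e: print(e)
E
```

```text
pics
{'t': 0.0, 'joint_positions': array([-1.26594232e+00,  2.76560717e-01,  1.50609399e+00, -5.30180640e-05,
        1.36070087e+00, -1.20999880e-01]), 'qvel': array([ 0.00129566, -0.0008238 , -0.00027908, -0.00017896, -0.00089741,
        0.00056469]), 'tau': array([-2.79485110e-03, -4.04603791e+01, -2.37233949e+01,  7.00718304e-02,
        3.46844341e-02, -1.43400666e-04]), 'position': array([ 237.33894314, -523.11717178,  204.63989548]), 'eef_rot': array([ 9.77415022e-01,  2.11326989e-01, -1.06727763e-04, -8.75358852e-04]), 'contact_force': array([ 0.03950984, -0.13264029, -0.59456229]), 'ft_torque': array([-0.04950236, -0.00043107,  0.02363769]), 'opening': 94.32310068631934}
scene {'K': array([[482.94480653,   0.        , 323.02107246],
       [  0.        , 482.94480653, 196.41575793],
       [  0.        ,   0.        ,   1.        ]]), 'k1': -0.07609858445815462, 'R': array([[ 0.87409838, -0.48571847, -0.00543963],
       [-0.29592812, -0.52360473, -0.79891466],
       [ 0.38519939,  0.69993975, -0.6014198 ]]), 't': array([-359.19059073,  238.35067515, 1486.56433239])}
top {'K': array([[508.51241049,   0.        , 318.5133818 ],
       [  0.        , 508.51241049, 195.77918548],
       [  0.        ,   0.        ,   1.        ]]), 'k1': -0.009850602322286548, 'R': array([[-1.31302164e-02, -9.99910427e-01, -2.59510702e-03],
       [-9.86567097e-01,  1.33775416e-02, -1.62807873e-01],
       [ 1.62828006e-01,  4.22544586e-04, -9.86654378e-01]]), 't': array([   8.32832228,  454.69926985, 1694.06688399])}
wrist {'K': array([[289.36792945,   0.        , 318.77341851],
       [  0.        , 289.36792945, 192.98435804],
       [  0.        ,   0.        ,   1.        ]]), 'k1': 0.01615926395502747, 'R': array([[ 0.41267172, -0.91087838, -0.00161946],
       [-0.87964005, -0.39897962,  0.25893754],
       [-0.23650674, -0.10543166, -0.96589271]]), 't': array([-575.01122056,  -27.5419913 ,  392.11206668])}
-18.8
```

View pics/a_scene.png

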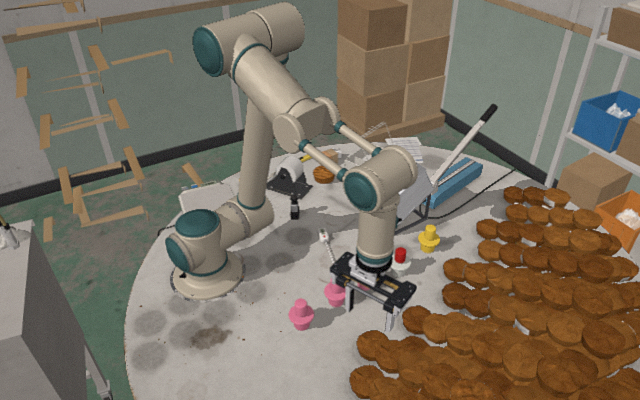

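View pics/a_top.png

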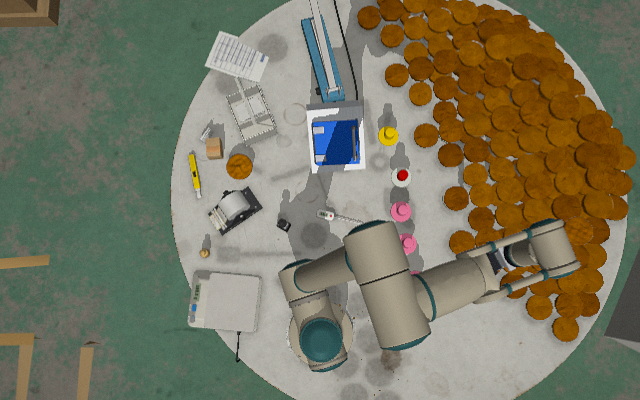

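View pics/a_wrist.png

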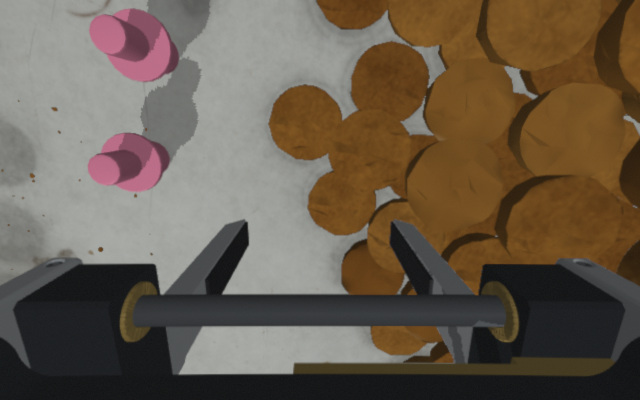

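Candidates for the stopper in the top view are white/red at (402,176), yellow at (388,134), pink at (400,211) and (408,243), and possibly another pink at (415,272). By the description I choose (402,176). Next I measure the tank and stopper.

```bash
cat > h.py <<'E'
import numpy as np, cv2
def load(f):
    z=np.load(f); return {k:z[k] for k in z}
def rays(m,uv):
    uv=np.atleast_2d(np.asarray(uv,float)); K=m['K']; k=float(m['k1'])
    return cv2.undistortPoints(uv.reshape(-1,1,2),K,np.array([k,0,0,0.])).reshape(-1,2)
def unproj(m,uv,d):
    r=rays(m,uv); d=np.atleast_1d(d)
    Xc=np.c_[r*d[:,None],d]; return (Xc-m['t'])@m['R']
def proj(m,X):
    X=np.atleast_2d(X); c=X@m['R'].T+m['t']; s=c[:,:2]/c[:,2:]; r2=(s**2).sum(1)[:,None]
    s=s*(1+float(m['k1'])*r2); return np.c_[s[:,0]*m['K'][0,0]+m['K'][0,2],s[:,1]*m['K'][1,1]+m['K'][1,2]]
def onplane(m,uv,n,p):
    r=rays(m,uv); d=np.c_[r,np.ones(len(r))]@m['R']; c=-m['R'].T@m['t']
    s=((p-c)@n)/(d@n); return c+d*s[:,None]
E
python3 - <<'E'
from h import *; from plant import *
m=load('pics/a_top.npz')
camera('top')
for t in ['stopper','hatch','hatch_handle','tank']:
    for r in masks_of(t,'top')[:5]:
        px=r['pixels']; v,u=np.nonzero(px); d=m['d'][v,u]; ok=d>0
        X=unproj(m,np.c_[u,v][ok],d[ok])
        print(t,round(r['p'],2),u.mean().round(),v.mean().round(),px.sum(),np.median(X,0).round(),X.min(0).round(),X.max(0).round())
for t in ['hatch_handle','hatch_hinge','filler_neck','stopper','tank']:
    for r in mark_of(t,'top')[:4]:print(t,r['p'],np.array(r['position'])*[640,400])
I=m['p']
cv2.imwrite('pics/b.png',cv2.resize(I[90:260,280:440,::-1],None,fx=3.5,fy=3.5,interpolation=cv2.INTER_CUBIC))
b=I.astype(int); blue=(b[...,2]>b[...,0]+40); blue[:90]=0;blue[180:]=0;blue[:,:300]=0;blue[:,370:]=0
v,u=np.nonzero(blue); X=unproj(m,np.c_[u,v],m['d'][v,u])
n0=None
# plane fit robust
from numpy.linalg import svd
s=np.ones(len(X),bool)
for i in range(10):
    c=np.median(X[s],0) if i==0 else X[s].mean(0); _,_,V=svd(X[s]-c,full_matrices=False); n=V[2]*np.sign(V[2][2]); e=(X-c)@n; s=abs(e)<max(4,20-3*i)
print('plane',n,np.degrees(np.arccos(n[2])),c,s.sum(),len(s))
rect=cv2.minAreaRect(np.c_[u,v][s].astype(np.float32)); bp=cv2.boxPoints(rect); print(bp, onplane(m,bp,n,c))
E
```

```text
stopper 0.77 401.0 176.0 330 [ 514. -275.   50.] [ 483. -319.   -8.] [ 565. -244.  104.]
stopper 0.75 388.0 136.0 341 [ 654. -236.   49.] [ 626. -278.  -12.] [ 697. -205.  100.]
stopper 0.58 401.0 211.0 352 [ 394. -270.   50.] [ 363. -318.   -6.] [ 432. -240.  100.]
stopper 0.52 408.0 243.0 251 [ 290. -290.   51.] [ 256. -329.    4.] [ 323. -267.   99.]
hatch 0.64 336.0 142.0 1870 [592. -54. 224.] [ 529. -123.  174.] [660.  17. 288.]
hatch_handle 0.77 336.0 142.0 1908 [592. -54. 224.] [ 529. -126.  173.] [654.  17. 288.]
tank 0.74 336.0 136.0 3672 [611. -54. 219.] [ 518. -143.   -6.] [758.  35. 288.]
hatch_handle 0.83 [355.328 146.   ]
hatch_hinge 0.97 [315.2  144.92]
filler_neck 0.42 [242.176 169.92 ]
stopper 0.85 [396.288 212.48 ]
stopper 0.84 [388.992 138.6  ]
stopper 0.7 [404.096 246.48 ]
stopper 0.63 [400.128 178.4  ]
plane [ 0.03683985 -0.99823906  0.04649316] 87.3351773134997 [601.46781182 -51.43116734 269.0633838 ] 144 1883
[[311.6659    94.10352 ]
 [338.0047    91.378815]
 [345.43762  163.23059 ]
 [319.09882  165.95529 ]] [[1.72755445e+02 1.52577078e+00 1.74578334e+03]
 [1.73316098e+02 1.47808125e+00 1.74431516e+03]
 [1.73028478e+02 1.48887985e+00 1.74477492e+03]
 [1.72784125e+02 1.52951363e+00 1.74584097e+03]]
```

View pics/b.png

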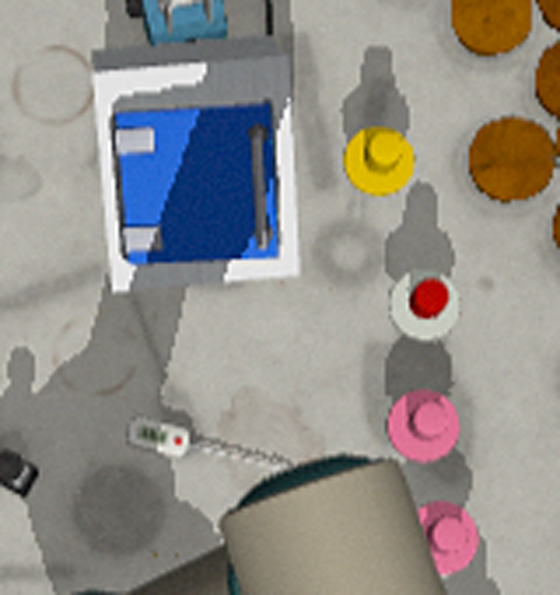

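```bash
cat > fit.py <<'E'
from h import *
from scipy.optimize import least_squares
m=load('pics/a_top.npz'); I=m['p'].astype(int); d=m['d']
b=(I[...,2]>I[...,0]+40); b[:115]=0;b[172:]=0;b[:,:300]=0;b[:,372:]=0
b=cv2.morphologyEx(b.astype(np.uint8),cv2.MORPH_CLOSE,np.ones((9,9)))
cn=max(cv2.findContours(b,0,cv2.CHAIN_APPROX_NONE)[0],key=cv2.contourArea)
rect=cv2.approxPolyDP(cv2.convexHull(cn),0.04*cv2.arcLength(cn,True),True).reshape(-1,2); print(rect)
c=rect.astype(float); cc=c.mean(0)
# order: UL(+x,+y), UR(+x,-y), LR, LL
q=[c[np.argmin(((c-cc)*s).sum(1))] for s in ([1,1],[-1,1],[-1,-1],[1,-1])]
print(q)
def frame(yaw,tilt=np.pi/6):
    h=np.array([np.cos(yaw),np.sin(yaw),0]); y=np.array([-np.sin(yaw),np.cos(yaw),0]); z=np.array([0,0,1.])
    ez=np.cos(tilt)*z-np.sin(tilt)*h; ex=np.cos(tilt)*h+np.sin(tilt)*z
    return np.c_[ex,y,ez]
er=cv2.erode(b,np.ones((7,7))); v,u=np.nonzero(er); X=unproj(m,np.c_[u,v],d[v,u])
if __name__=='__main__':
    P=np.array([[70,70,10.5],[70,-66,10.5],[-70,-66,10.5],[-70,70,10.5]])
    def f(p):
        R=frame(p[3]); t=p[:3]
        e=(proj(m,t+P@R.T)-q).ravel()*2
        dd=((X-t)@R[:,2]-10.5)
        return np.r_[e, np.median(dd[(dd<20)&(dd>-20)])/2 if 1 else 0,(p[2]-204)/4]
    r=least_squares(f,[592,-54,204,0.]);print(r.x,r.fun.round(1))
    R=frame(r.x[3]); dd=(X-r.x[:3])@R[:,2]-10.5; print(np.percentile(dd,[5,25,50,75,95]))
    np.save('neck.npy',r.x)
    for nme,pt in dict(handle=[0,-54,45.5],hinge=[0,70,4.5]).items(): w=r.x[:3]+R@pt; print(nme,w,proj(m,w))
E
python3 fit.py
```

```text
[[356 119]
 [359 162]
 [317 165]
 [313 122]]
[array([313., 122.]), array([356., 119.]), array([359., 162.]), array([317., 165.])]
[ 5.97090947e+02 -5.66702125e+01  2.09319338e+02  7.30631068e-02] [-0.8  0.   2.  -1.4  0.4  0.3 -1.7  1.6  1.1  1.3]
[-6.17892307 -1.33378271  2.9488492   7.19529927 47.02827753]
handle [ 578.34354105 -112.18685196  248.72349418] [[355.51121178 143.75215211]]
hinge [589.73708181  12.97878721 213.21645263] [[314.34651223 143.74782174]]
```

```bash
cat > plan.py <<'E'
from plant import *; from h import *; from fit import frame
from scipy.spatial.transform import Rotation as Ro
def neck():
    p=np.load('neck.npy'); return p[:3],frame(p[3])
RH=lambda F: np.c_[F[:,0],-F[:,1],-F[:,2]]      # handle orientation
RS=lambda F: np.c_[F[:,1],F[:,0],-F[:,2]]       # stopper: tool y along neck x
def delta(T,Rt,o=None):
    o=o or get_obs(); R=Ro.from_quat(o['eef_rot'])
    s=R.inv().apply(np.asarray(T)-o['position'])/200; w=(R.inv()*Ro.from_matrix(Rt)).as_rotvec()/0.5
    print('at',o['position'].round(1),'delta mm',(s*200).round(0),'shift',s.round(3),'turn',w.round(3)); return s,w
E
python3 - <<'E'
from plan import *
o=get_obs(); t,F=neck()
m=camera_model('wrist'); R=Ro.from_quat(o['eef_rot']).as_matrix()
c=-m['R'].T@m['t']; print('cam in tool',R.T@(c-o['position']),(m['R']@R).round(3))
RcT=m['R']@R; ct=R.T@(c-o['position'])
Rt=RH(F); T=t+F@[-60,-30,190]
mm=dict(m); mm['R']=RcT@Rt.T; mm['t']=-mm['R']@(T+Rt@ct)
print('T',T,proj(mm,[t+F@p for p in ([0,-54,45.5],[0,70,4.5],[70,70,10.5],[-70,-66,10.5])]))
delta(T,Rt); delta([237,-523,330],R)
E
```

```text
[[356 119]
 [359 162]
 [317 165]
 [313 122]]
[array([313., 122.]), array([356., 119.]), array([359., 162.]), array([317., 165.])]
cam in tool [  74.6781411     0.82121204 -180.08535212] [[-0.     1.     0.   ]
 [-0.966 -0.    -0.259]
 [-0.259 -0.     0.966]]
T [452.71144856 -97.31808979 343.86416503] [[340.03351933 129.15250615]
 [236.97016645 127.57103133]
 [230.84772919  65.03295182]
 [346.46580101 184.05364404]]
at [ 237.5 -523.7  205.5] delta mm [ 372. -299. -138.] shift [ 1.86  -1.497 -0.692] turn [-0.184  1.036  0.689]
at [ 237.5 -523.7  205.5] delta mm [  -0.   -1. -124.] shift [-0.001 -0.004 -0.622] turn [-0.  0. -0.]
```

>>> arm_command(steps=[[0.15, -0.1, -0.25, 0, 0.06, 0.05, 0], [0.35, -0.2, -0.4, -0.03, 0.15, 0.1, 0], [0.55, -0.4, -0.5, -0.05, 0.25, 0.2, 0], [0.75, -0.6, -0.6, -0.07, 0.35, 0.3, 0], [0.95, -0.75, -0.6, -0.09, 0.5, 0.35, 0], [0.95, -0.75, -0.6, -0.09, 0.5, 0.35, 0], [0.95, -0.75, -0.6, -0.09, 0.5, 0.35, 0], [0.95, -0.75, -0.6, -0.09, 0.5, 0.35, 0]], newtons=20)

```text
t: 1.45
position: [348.6, -308.6, 325.9]
eef_rot: [0.984, 0.124, 0.126, -0.003]
contact_force: [0.7, 0.1, -0.6]
opening: 93.9
```

```bash
sed -i 's/^rect=\(.*\); print(rect)/rect=\1/; s/^print(q)$//' fit.py; python3 - <<'E'
from plan import *
t,F=neck();delta(t+F@[-60,-30,190],RH(F))
E
```

```text
at [ 348.6 -308.6  325.9] delta mm [ 154. -179.   17.] shift [ 0.768 -0.894  0.083] turn [-0.087  0.537  0.344]
```

>>> arm_command(steps=[[0.15, -0.18, 0.02, -0.02, 0.1, 0.07, 0], [0.3, -0.36, 0.03, -0.03, 0.2, 0.14, 0], [0.45, -0.54, 0.05, -0.05, 0.3, 0.2, 0], [0.6, -0.72, 0.07, -0.07, 0.42, 0.27, 0], [0.77, -0.89, 0.08, -0.09, 0.54, 0.34, 0], [0.77, -0.89, 0.08, -0.09, 0.54, 0.34, 0], [0.77, -0.89, 0.08, -0.09, 0.54, 0.34, 0], [0.77, -0.89, 0.08, -0.09, 0.54, 0.34, 0]])

```text
t: 2.25
position: [453.3, -99.9, 344.1]
eef_rot: [0.965, 0.035, 0.259, -0.008]
contact_force: [0.4, 0.8, -0.1]
opening: 93.9
```

```bash
python3 - <<'E'
from plan import *
t,F=neck();delta(t+F@[-60,-30,190],RH(F))
m=camera_model('wrist');p,d=camera('wrist'); np.savez('pics/c.npz',p=p,d=d,**m); 
im=p[:,:,::-1].copy()
for P in ([0,-54,45.5],[0,70,4.5],[70,70,10.5],[-70,-66,10.5],[70,-66,10.5],[-70,70,10.5],[45,-54,45.5],[-45,-54,45.5]):
    u=proj(m,t+F@P)[0]; print(P,u.round(1)); cv2.circle(im,(int(u[0]),int(u[1])),3,(0,0,255),1)
cv2.imwrite('pics/c.png',im)
for k in ['hatch_handle','hatch_hinge']:
    for r in mark_of(k,'wrist')[:2]: print(k,r['p'],np.array(r['position'])*[640,400])
E
```

```text
at [453.3 -99.9 344.1] delta mm [-1. -3.  0.] shift [-0.003 -0.013  0.   ] turn [ 0.005 -0.001  0.002]
[0, -54, 45.5] [337.1 130.4]
[0, 70, 4.5] [234.3 128.6]
[70, 70, 10.5] [228.1  66.2]
[-70, -66, 10.5] [343.8 185.1]
[70, -66, 10.5] [346.7  66.5]
[-70, 70, 10.5] [237.2 185.1]
[45, -54, 45.5] [337.8  86.8]
[-45, -54, 45.5] [336.4 170.8]
hatch_handle 0.71 [334.784 131.68 ]
hatch_handle 0.23 [415.68 227.4 ]
hatch_hinge 0.63 [237.696 127.48 ]
```

View pics/c.png

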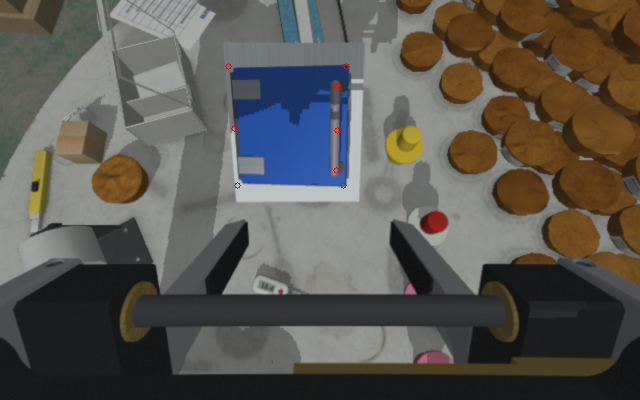

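The projected model lies on the hatch corners (229,66), (346,66), (344,185) and (237,185), and the handle bar runs (336,86) to (335,171). I'll refine the fit with both views.

```bash
cat > fit2.py <<'E'
from plan import *
import fit
from scipy.optimize import least_squares
w=load('pics/c.npz'); I=w['p'].astype(int)
b=(I[...,2]>I[...,0]+40); b[:55]=0;b[200:]=0;b[:,:222]=0;b[:,352:]=0
b=cv2.morphologyEx(b.astype(np.uint8),cv2.MORPH_OPEN,np.ones((3,3)));b=cv2.morphologyEx(b,cv2.MORPH_CLOSE,np.ones((15,15)))
cn=max(cv2.findContours(b,0,cv2.CHAIN_APPROX_NONE)[0],key=cv2.contourArea)
c=cv2.approxPolyDP(cv2.convexHull(cn),0.04*cv2.arcLength(cn,True),True).reshape(-1,2).astype(float);cc=c.mean(0)
qw=np.array([c[np.argmin(((c-cc)*s).sum(1))] for s in ([1,1],[-1,1],[-1,-1],[1,-1])])
print(qw)
P=np.array([[70,70,10.5],[70,-66,10.5],[-70,-66,10.5],[-70,70,10.5]])
v,u=np.nonzero(cv2.erode(b,np.ones((11,11)))); X=unproj(w,np.c_[u,v],w['d'][v,u])
def f(p):
    R=frame(p[3]); t=p[:3]; dd=(X-t)@R[:,2]-10.5
    return np.r_[(proj(fit.m,t+P@R.T)-fit.q).ravel(),(proj(w,t+P@R.T)-qw).ravel(),np.median(dd)/2,(p[2]-204)/5]
p0=np.load('neck.npy'); r=least_squares(f,p0,loss='soft_l1'); print(p0,r.x,r.fun.round(1))
np.save('neck.npy',r.x)
t,F=neck()
# grasp: TCP 18.8 beyond
for h in (100,-0.):
    delta(t+F@[0,-54,45.5+h-18.8+3],RH(F))
E
python3 fit2.py
```

```text
[[234.  68.]
 [347.  65.]
 [345. 185.]
 [242. 182.]]
[ 5.97090947e+02 -5.66702125e+01  2.09319338e+02  7.30631068e-02] [ 5.99856065e+02 -5.88693023e+01  2.04417584e+02  7.46973792e-02] [ 0.3 -0.3  1.6 -1.1  0.8 -0.4 -0.1  0.3 -2.5 -0.8  1.2  2.3  0.3 -0.9
 -1.7  2.3  5.   0.1]
at [ 453.2 -100.1  344.1] delta mm [59. 23. 66.] shift [0.297 0.117 0.33 ] turn [ 0.007 -0.001 -0.004]
at [ 453.2 -100.1  344.1] delta mm [ 59.  23. 166.] shift [0.297 0.116 0.83 ] turn [ 0.007 -0.001 -0.004]
```

```bash
python3 - <<'E'
from fit2 import *
for uv in ([380,190],[330,330],[300,320],[150,230]):
    print(uv,unproj(w,[uv],w['d'][uv[1],uv[0]]))
uv=np.array([[u,130] for u in range(240,350,6)]); 
for ok,p in zip(uv,unproj(w,uv,w['d'][130,uv[:,0]])): print(ok,p.round(),((p-t)@F).round())
print(np.percentile(((X-t)@F)[:,2],[5,25,50,75,95]))
# depth slope along x
Y=(X-t)@F
A=np.c_[Y[:,0],Y[:,1],np.ones(len(Y))];s=abs(Y[:,2]-np.median(Y[:,2]))<8
print(np.linalg.lstsq(A[s],Y[s,2],rcond=None)[0])
cv2.imwrite('pics/d.png',cv2.resize(w['p'][40:210,215:365,::-1],None,fx=3.5,fy=3.5,interpolation=cv2.INTER_CUBIC))
# triangulate handle & hinge
E
```

```text
[[234.  68.]
 [347.  65.]
 [345. 185.]
 [242. 182.]]
[ 5.99856065e+02 -5.88693023e+01  2.04417584e+02  7.46973792e-02] [ 5.99856070e+02 -5.88693013e+01  2.04417579e+02  7.46975034e-02] [ 0.3 -0.3  1.6 -1.1  0.8 -0.4 -0.1  0.3 -2.5 -0.8  1.2  2.3  0.3 -0.9
 -1.7  2.3  5.   0.1]
at [ 453.2 -100.1  344.1] delta mm [59. 23. 66.] shift [0.297 0.117 0.33 ] turn [ 0.007 -0.001 -0.004]
at [ 453.2 -100.1  344.1] delta mm [ 59.  23. 166.] shift [0.297 0.116 0.83 ] turn [ 0.007 -0.001 -0.004]
[380, 190] [[ 586.6438011  -210.18731388    1.32693504]]
[330, 330] [[ 333.3964393  -129.48988843    2.06134766]]
[300, 320] [[416.07997288 -98.41972088 456.81799505]]
[150, 230] [[ 4.79131165e+02  2.12937410e+02 -2.18558201e-01]]
[240 130] [589.   6. 212.] [-1. 66.  9.]
[246 130] [589.  -2. 213.] [-1. 58. 11.]
[252 130] [589.  -9. 215.] [-1. 50. 13.]
[258 130] [589. -17. 216.] [-1. 43. 14.]
[264 130] [589. -24. 216.] [-1. 35. 14.]
[270 130] [589. -32. 217.] [-1. 28. 15.]
[276 130] [589. -39. 219.] [-1. 20. 17.]
[282 130] [589. -47. 220.] [-1. 13. 18.]
[288 130] [589. -54. 221.] [-1.  5. 20.]
[294 130] [590. -61. 220.] [-1. -2. 19.]
[300 130] [590. -69. 222.] [-1. -9. 21.]
[306 130] [590. -76. 223.] [ -1. -16.  22.]
[312 130] [589. -83. 225.] [ -1. -24.  24.]
[318 130] [590. -90. 225.] [ -1. -31.  24.]
[324 130] [590. -97. 226.] [ -1. -38.  25.]
[330 130] [ 572. -104.  261.] [  1. -43.  65.]
[336 130] [ 572. -111.  262.] [  1. -49.  66.]
[342 130] [ 591. -119.  226.] [ -1. -59.  26.]
[348 130] [ 602. -127.  206.] [ -2. -68.   3.]
[12.04977764 16.60309173 20.49799511 24.24809914 65.68189888]
[ 1.29594206e-03 -1.42904866e-01  1.92755840e+01]
```

View pics/d.png

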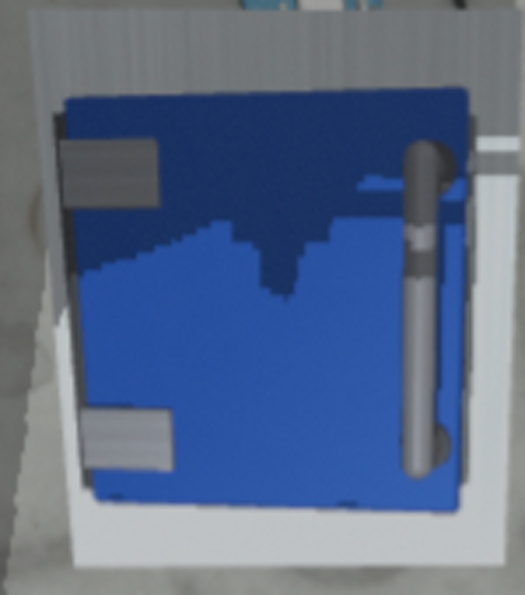

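The hatch is already ajar by about 0.14 rad, so I add the angle to the fit.

```bash
cat > fit3.py <<'E'
from plan import *
import fit
from scipy.optimize import least_squares
w=load('pics/c.npz'); I=w['p'].astype(int)
s=3.5;o=np.array([215,40])
qw=np.array([[66,99],[467,88],[458,510],[94,498]])/s+o
def hp(p,th):  # point rel. to shut hatch in neck frame -> rotated
    p=np.asarray(p,float); q=p-[0,70,4.5]; c,n=np.cos(th),np.sin(th)
    return np.c_[q[...,0].ravel(), (q[...,1]*c+q[...,2]*n).ravel(), (-q[...,1]*n+q[...,2]*c).ravel()]+[0,70,4.5]
P=np.array([[70,70,10.5],[70,-66,10.5],[-70,-66,10.5],[-70,70,10.5]])
H=np.array([[45,-54,45.5],[-45,-54,45.5],[0,-54,45.5]])
b=(I[...,2]>I[...,0]+40); b[:70]=0;b[180:]=0;b[:,:245]=0;b[:,325:]=0
v,u=np.nonzero(b); X=unproj(w,np.c_[u,v],w['d'][v,u])
hw=np.array([[422,140],[416,478]])/s+o; 
def f(p):
    R=frame(p[3]); t=p[:3]; th=p[4]
    pts=t+hp(P,th)@R.T; hh=t+hp(H,th)@R.T
    L=(X-t)@R; n=np.array([0,np.sin(th),np.cos(th)]); dd=(L-hp([[0,0,10.5]],th))@n
    return np.r_[(proj(fit.m,pts)-fit.q).ravel(),(proj(w,pts)-qw).ravel(),(proj(w,hh[:2])-hw).ravel(),(proj(fit.m,hh[2:])-[355.3,145]).ravel(),np.clip(dd,-6,6)/np.sqrt(len(dd)),(p[2]-204)/6]
if __name__=='__main__':
    r=least_squares(f,[598,-57,205,.074,.14],loss='soft_l1'); print(r.x,r.fun[:22].round(1),r.fun[-1],abs(r.fun[22:-1]).mean()*np.sqrt(len(X)))
    np.save('neck.npy',r.x); t,F=neck(); h=hp(H[2:],r.x[4])[0]; print('handle neck frame',h,'world',t+F@h, proj(w,t+F@h))
    for k in (90,0): delta(t+F@(h+[0,0,k-18.8+2]),RH(F))
E
python3 fit3.py
```

```text
[ 6.01522184e+02 -6.04493619e+01  2.02521172e+02  7.73375007e-02
  1.53681741e-01] [ 0.5 -0.6  1.9 -0.   1.3  1.1  0.2 -0.  -1.3 -0.9  0.6 -1.   0.4  1.4
 -0.4  1.4 -0.7  5.4  0.1 -4.3 -0.6 -0.4] -0.24647129638278406 0.8183245618740673
handle neck frame [  0.         -46.26238104  63.99839288] world [ 573.19288618 -109.04573389  257.94540625] [[334.41242748 130.55508874]]
at [ 453.2 -100.1  344.1] delta mm [60. 18. 61.] shift [0.3   0.088 0.305] turn [ 0.009 -0.001 -0.009]
at [ 453.2 -100.1  344.1] delta mm [ 60.  17. 151.] shift [0.299 0.086 0.755] turn [ 0.009 -0.001 -0.009]
```

>>> arm_command(steps=[[0.12, 0.04, 0.12, 0, 0, 0, 60], [0.24, 0.08, 0.24, 0, 0, 0, 100], [0.3, 0.087, 0.35, 0.01, 0, -0.01, 120], [0.3, 0.087, 0.5, 0.01, 0, -0.01, 120], [0.3, 0.087, 0.63, 0.01, 0, -0.01, 120], [0.3, 0.087, 0.75, 0.01, 0, -0.01, 120], [0.3, 0.087, 0.75, 0.01, 0, -0.01, 120], [0.3, 0.087, 0.75, 0.01, 0, -0.01, 120]], newtons=20)

```text
t: 3.2
position: [581.2, -109.7, 244.1]
eef_rot: [0.965, 0.037, 0.258, -0.01]
contact_force: [-0.4, -0.1, 0.3]
opening: 49.8
```

```bash
python3 - <<'E'
from plan import *
p,d=camera('wrist'); cv2.imwrite('pics/e.png',p[:,:,::-1])
p,d=camera('scene'); cv2.imwrite('pics/e2.png',cv2.resize(p[100:300,300:520,::-1],None,fx=3.5,fy=3))
E
```

```text
(no output)
```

View pics/e.png

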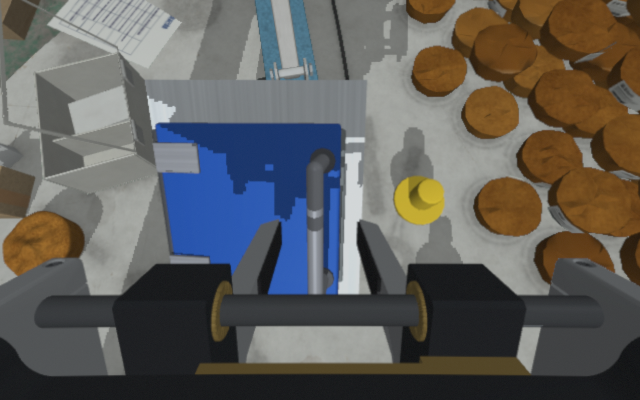

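View pics/e2.png

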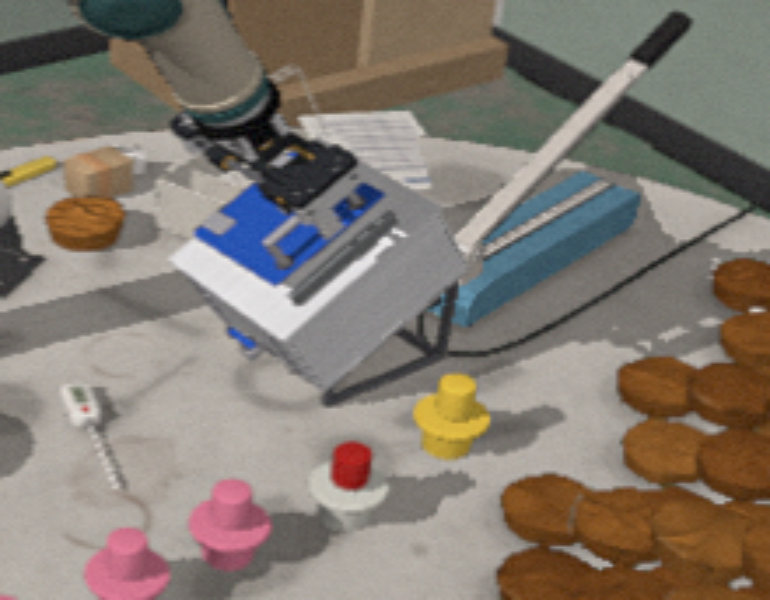

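The bar at column 317 lies midway between the fingers. I close the jaws now.

>>> arm_command(steps=[[0, 0, 0, 0, 0, 0, 255], [0, 0, 0, 0, 0, 0, 255], [0, 0, 0, 0, 0, 0, 255], [0, 0, 0, 0, 0, 0, 255], [0, 0, 0, 0, 0, 0, 255], [0, 0, 0, 0, 0, 0, 255], [0, 0, 0, 0, 0, 0, 255], [0, 0, 0, 0, 0, 0, 255]], newtons=20)

```text
t: 4.1
position: [581.5, -107.7, 245.4]
eef_rot: [0.965, 0.037, 0.26, -0.012]
contact_force: [3.1, 5.2, -0.5]
opening: 9.3
```

```bash
python3 - <<'E'
import numpy as np
def s(a,b):
    for th in np.linspace(a,b,7)[1:]:
        f=lambda t:np.array([-124*np.cos(t)+41*np.sin(t),124*np.sin(t)+41*np.cos(t)])
        print(th.round(2),(-(f(th)-f(a))/200).round(3))
s(.154,.94);s(.94,1.72)
E
```

```text
0.28 [-0.044 -0.073]
0.42 [-0.097 -0.14 ]
0.55 [-0.158 -0.2  ]
0.68 [-0.227 -0.251]
0.81 [-0.302 -0.292]
0.94 [-0.381 -0.324]
1.07 [-0.082 -0.021]
1.2 [-0.167 -0.031]
1.33 [-0.251 -0.029]
1.46 [-0.335 -0.017]
1.59 [-0.417  0.006]
1.72 [-0.495  0.039]
```

Gripped: the opening is 9.3 mm on a 10 mm bar.

>>> arm_command(steps=[[0, -0.02, -0.036, 0, 0, 0, 255], [0, -0.044, -0.073, 0, 0, 0, 255], [0, -0.097, -0.14, 0, 0, 0, 255], [0, -0.158, -0.2, 0, 0, 0, 255], [0, -0.227, -0.251, 0, 0, 0, 255], [0, -0.302, -0.292, 0, 0, 0, 255], [0, -0.381, -0.324, 0, 0, 0, 255], [0, -0.381, -0.324, 0, 0, 0, 255]])

```text
t: 4.9
position: [542.4, -34.3, 304.8]
eef_rot: [0.964, 0.039, 0.261, -0.01]
contact_force: [-8.6, -5.3, 8.7]
opening: 9.0
```

```bash
cat > hang.py <<'E'
from plan import *
import sys
o=get_obs();t,F=neck();R=Ro.from_quat(o['eef_rot']).as_matrix()
g=(o['position']+R@[0,0,-18.8]-t)@F; q=g-[0,70,4.5]
print('grasp in neck',g.round(1),'radius',np.hypot(q[1],q[2]),'theta',np.arctan2(q[2],-q[1])-np.arctan2(41,124),'F',o['contact_force'].round(1),o['opening'],o['joint_positions'].round(2),o['t'])
E
python3 hang.py
```

```text
grasp in neck [  1.7  30.6 135.8] radius 137.09741568306544 theta 0.9599789271703439 F [-8.6 -5.3  8.7] 9.019040656394731 [-0.34 -0.1   1.82  0.25  0.95  1.05] 4.9
```

>>> arm_command(steps=[[0, -0.082, -0.018, 0, 0, 0, 255], [0, -0.167, -0.026, 0, 0, 0, 255], [0, -0.251, -0.024, 0, 0, 0, 255], [0, -0.335, -0.012, 0, 0, 0, 255], [0, -0.417, 0.01, 0, 0, 0, 255], [0, -0.49, 0.04, 0, 0, 0, 255], [0, -0.49, 0.04, 0, 0, 0, 255], [0, -0.49, 0.04, 0, 0, 0, 255]])

```text
t: 5.7
position: [538.7, 64.8, 298.7]
eef_rot: [0.964, 0.039, 0.262, -0.011]
contact_force: [-1.8, 2.6, 4.7]
opening: 9.3
```

```bash
python3 hang.py; python3 - <<'E'
from plan import *
for n in ('scene','wrist'):
  p,d=camera(n); cv2.imwrite(f'pics/f_{n}.png',p[:,:,::-1])
E
```

```text
grasp in neck [  2.1 129.6 128.6] radius 137.6833615320256 theta 1.699520931372835 F [-1.8  2.6  4.7] 9.334015289890614 [-0.06 -0.11  1.84  0.09  0.89  1.39] 5.7
```

View pics/f_scene.png

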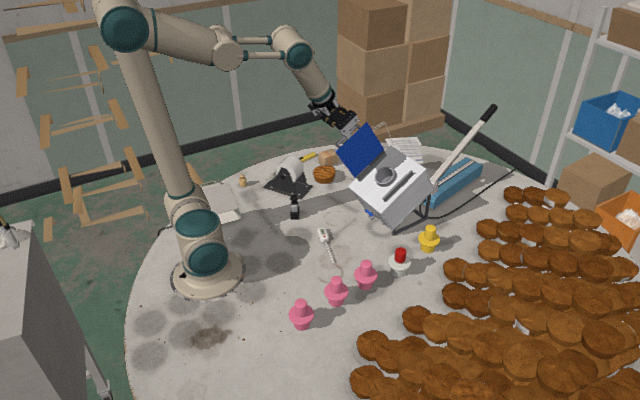

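View pics/f_wrist.png

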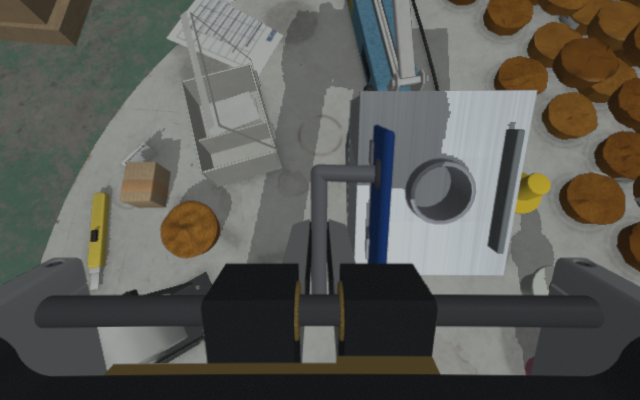

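The hatch stands open at about 1.7 rad by grip geometry. The neck shows at (443,188). I open the jaws a little and back off.

>>> arm_command(steps=[[0, 0, 0, 0, 0, 0, 185], [0, 0, 0, 0, 0, 0, 185], [0, 0, 0, 0, 0, 0, 185], [0, 0, -0.05, 0, 0, 0, 185], [0, 0, -0.15, 0, 0, 0, 185], [0, 0, -0.25, 0, 0, 0, 185], [0, 0, -0.35, 0, 0, 0, 185], [0, 0, -0.35, 0, 0, 0, 185]])

```text
t: 6.6
position: [503.8, 61.1, 363.0]
eef_rot: [0.964, 0.038, 0.265, -0.01]
contact_force: [0.7, -0.7, 0.5]
opening: 26.1
```

```bash
python3 - <<'E'
from plan import *
t,F=neck()
for n in ('top','scene','wrist'):
  m=camera_model(n);p,d=camera(n); cv2.imwrite(f'pics/g_{n}.png',p[:,:,::-1]); np.savez(f'pics/g_{n}.npz',p=p,d=d,**m)
  im=p[:,:,::-1].copy()
  a=np.linspace(0,6.28,60)
  for r in (29,34):
    for u in proj(m,t+np.c_[r*np.cos(a),r*np.sin(a),0*a]@F.T): cv2.circle(im,(int(u[0]*1),int(u[1])),0,(0,0,255),-1)
  c=proj(m,t)[0].astype(int); print(n,c,get_obs()['opening'])
  x,y=max(c[0]-70,0),max(c[1]-60,0)
  cv2.imwrite(f'pics/g_{n}c.png',cv2.resize(im[y:y+120,x:x+140],None,fx=5,fy=5,interpolation=cv2.INTER_CUBIC))
E
```

```text
top [337 140] 25.49135703133702
scene [383 174] 25.92082007147631
wrist [419 179] 25.905229083189244
```

View pics/g_wristc.png

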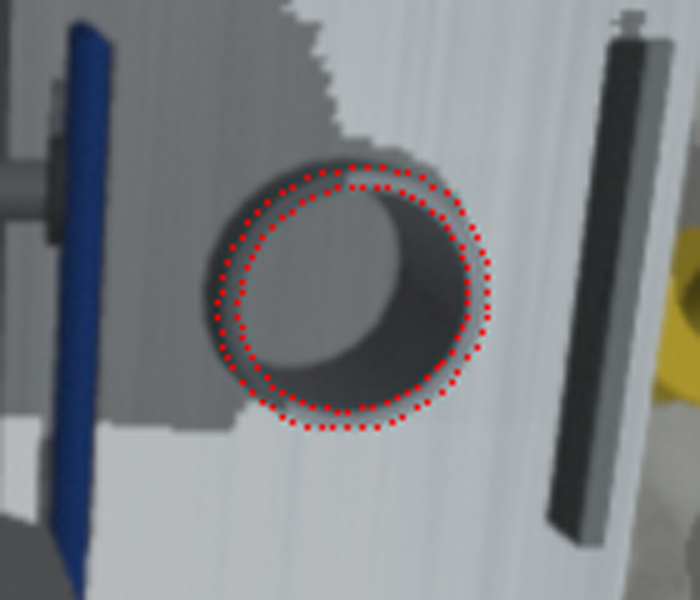

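View pics/g_topc.png

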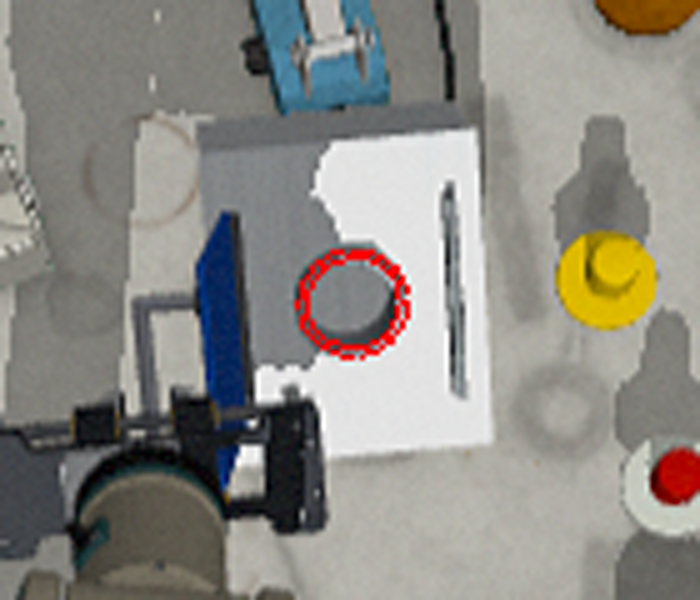

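View pics/g_scenec.png

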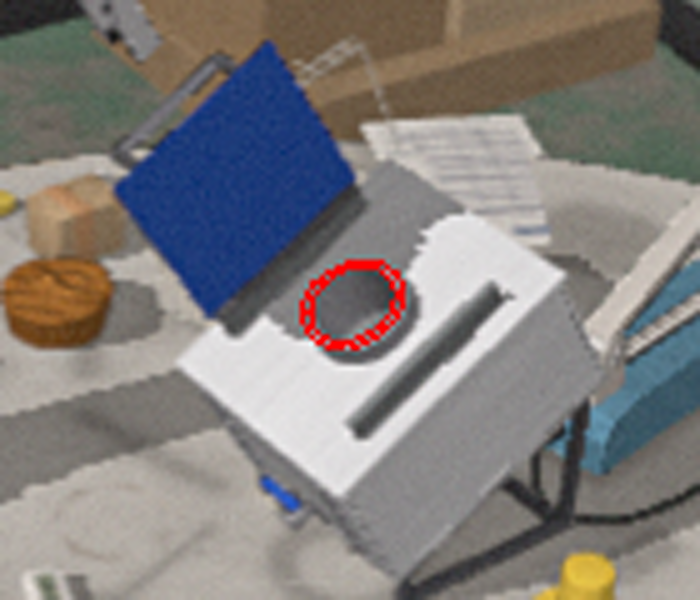

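View pics/g_wrist.png

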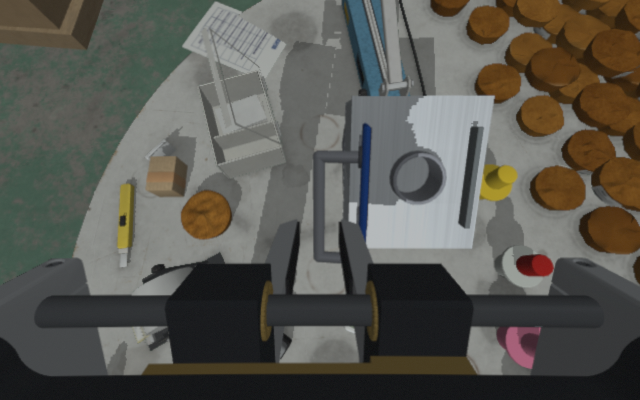

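The neck model overlays the mouth well in all three views. Now the stopper.

```bash
python3 - <<'E'
from plan import *
for n in ('top','scene','wrist'):
    m=load(f'pics/g_{n}.npz'); I=m['p'].astype(int); red=(I[...,0]>120)&(I[...,1]<60)&(I[...,2]<60)
    k,l,st,ce=cv2.connectedComponentsWithStats(red.astype(np.uint8))
    for i in range(1,k):
        if st[i,4]>25:
            v,u=np.nonzero(l==i); X=unproj(m,np.c_[u,v],m['d'][v,u]); tp=X[X[:,2]>84]
            print(n,st[i],ce[i].round(1),np.median(X,0).round(1),'top pts',len(tp),tp.mean(0).round(1) if len(tp) else '', X.min(0).round(),X.max(0).round())
            print('ray at z=72',onplane(m,[ce[i]],np.array([0,0,1.]),np.array([0,0,74.]))[0].round(1))
m=load('pics/g_wrist.npz'); cv2.imwrite('pics/st.png',cv2.resize(m['p'][225:320,470:590,::-1],None,fx=5,fy=5))
E
```

```text
top [399 170   9  11  80] [402.7 174.6] [ 514.  -278.8   90.9] top pts 71 [ 510.2 -275.1  114.7] [ 173. -293.   62.] [ 530.    2. 1746.]
ray at z=72 [ 516.9 -281.1   74. ]
scene [395 248  11  15 130] [399.8 254.6] [ 511.6 -290.    86.1] top pts 70 [ 515.9 -285.4   89.7] [ 499. -302.   56.] [ 533. -268.   97.]
ray at z=72 [ 517.3 -283.1   74. ]
wrist [533 256  20  20 309] [542.3 265.4] [ 515.9 -281.    92.7] top pts 309 [ 516.  -281.1   92.7] [ 502. -296.   89.] [ 531. -266.   95.]
ray at z=72 [ 517.6 -294.9   74. ]
```

View pics/st.png

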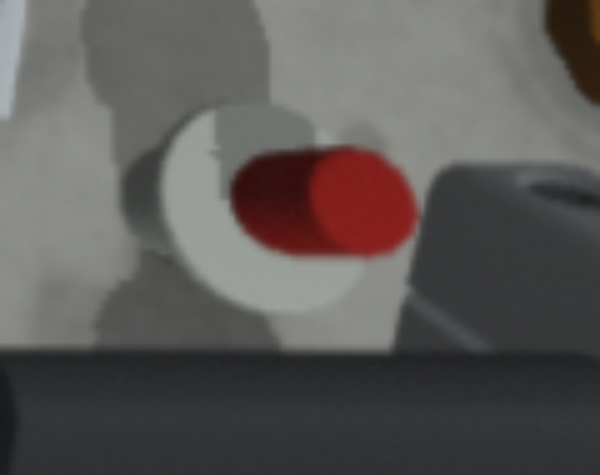

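```bash
cat >> plan.py <<'E'
def RV(h): c,s=np.cos(h),np.sin(h); return np.array([[c,s,0],[s,-c,0],[0,0,-1.]])
E
python3 - <<'E'
from plan import *
t,F=neck(); o=get_obs(); R=Ro.from_quat(o['eef_rot']).as_matrix(); print(F)
delta([460,-110,370],RV(0.5)); delta([460,-110,370],RV(1.0));delta([516,-281,210],RV(1.648))
E
```

```text
[[ 0.86343681 -0.07726043 -0.49850547]
 [ 0.0669095   0.99701095 -0.03863022]
 [ 0.5         0.          0.8660254 ]]
at [503.   61.3 358.5] delta mm [-43. 167. -39.] shift [-0.214  0.837 -0.193] turn [ 0.221 -1.043 -0.822]
at [503.   61.3 358.5] delta mm [-43. 167. -39.] shift [-0.214  0.837 -0.193] turn [ 0.486 -0.982 -1.798]
at [503.   61.3 358.5] delta mm [-87. 342. 121.] shift [-0.435  1.712  0.604] turn [ 0.827 -0.831 -3.058]
```

>>> arm_command(steps=[[-0.02, 0.1, -0.15, 0, 0, 0, 185], [-0.06, 0.28, -0.22, 0, 0, 0, 185], [-0.1, 0.46, -0.22, 0.05, -0.2, -0.15, 150], [-0.15, 0.64, -0.2, 0.1, -0.4, -0.35, 120], [-0.2, 0.84, -0.19, 0.15, -0.6, -0.5, 100], [-0.21, 0.84, -0.19, 0.2, -0.8, -0.7, 70], [-0.21, 0.84, -0.19, 0.22, -1, -0.82, 70], [-0.21, 0.84, -0.19, 0.22, -1, -0.82, 70]])

```text
t: 7.55
position: [463.6, -110.7, 367.2]
eef_rot: [0.969, 0.248, 0.009, -0.002]
contact_force: [-1.5, -0.2, -1.0]
opening: 67.5
```

```bash
python3 - <<'E'
from plan import *
delta([490,-220,300],RV(1.0));delta([516,-281,210],RV(1.648))
E
```

```text
at [ 463.6 -110.7  367.2] delta mm [-30. 108.  67.] shift [-0.152  0.542  0.334] turn [ 0.01  -0.034 -0.998]
at [ 463.6 -110.7  367.2] delta mm [-38. 174. 157.] shift [-0.192  0.872  0.783] turn [ 0.021 -0.03  -2.294]
```

>>> arm_command(steps=[[-0.03, 0.15, 0.1, 0, 0, -0.2, 70], [-0.07, 0.33, 0.25, 0, 0, -0.4, 70], [-0.11, 0.5, 0.4, 0, -0.02, -0.6, 70], [-0.15, 0.68, 0.55, 0, -0.03, -0.8, 70], [-0.19, 0.87, 0.7, 0.01, -0.03, -1, 70], [-0.19, 0.87, 0.7, 0.01, -0.03, -1, 70], [-0.19, 0.87, 0.7, 0.01, -0.03, -1, 70], [-0.19, 0.87, 0.7, 0.01, -0.03, -1, 70]])

```text
t: 8.35
position: [515.7, -279.7, 227.6]
eef_rot: [0.878, 0.48, 0.002, 0.0]
contact_force: [0.1, 0.1, -0.2]
opening: 68.2
```

```bash
python3 - <<'E'
from plan import *
delta([516,-281,210],RV(1.5));
m=camera_model('wrist');p,d=camera('wrist'); cv2.imwrite('pics/i.png',p[:,:,::-1])
I=p.astype(int); red=(I[...,0]>110)&(I[...,1]<60)&(I[...,2]<60); v,u=np.nonzero(red); X=unproj(m,np.c_[u,v],d[v,u])
tp=X[abs(X[:,2]-92)<6]; print(len(X),len(tp),tp.mean(0),tp.min(0),tp.max(0))
E
```

```text
at [ 515.7 -279.7  227.6] delta mm [-1.  1. 18.] shift [-0.005  0.004  0.088] turn [ 0.005 -0.004 -0.999]
589 567 [ 517.51390699 -281.39334385   92.53485308] [ 502.38142208 -296.93846223   90.33014138] [ 532.53601637 -266.49714828   94.45748886]
```

View pics/i.png

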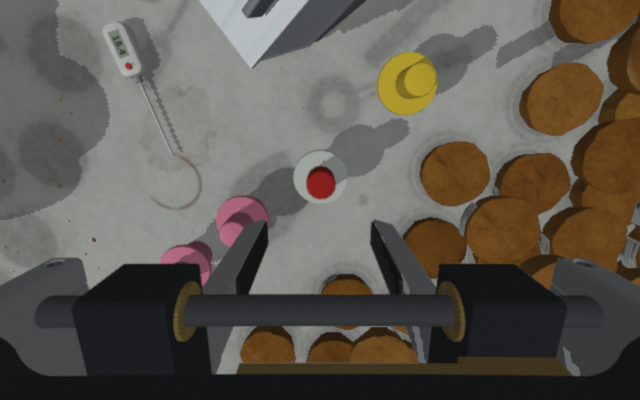

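>>> arm_command(steps=[[0, 0.003, 0.1, 0, 0, -0.25, 90], [0, 0.005, 0.2, 0, 0, -0.5, 90], [0, 0.01, 0.3, 0, 0, -0.75, 90], [0, 0.01, 0.4, 0, 0, -1, 90], [-0.002, 0.012, 0.48, 0, 0, -1, 90], [-0.002, 0.012, 0.48, 0, 0, -1, 90], [-0.002, 0.012, 0.48, 0, 0, -1, 90], [-0.002, 0.012, 0.48, 0, 0, -1, 90]])

```text
t: 9.2
position: [519.1, -281.4, 134.1]
eef_rot: [0.731, 0.682, 0.002, 0.003]
contact_force: [-1.0, -0.8, -0.3]
opening: 61.1
```

```bash
python3 - <<'E'
from plan import *
print(get_obs()['joint_positions'])
delta([517.3,-281.3,57],RV(1.5));
m=camera_model('wrist');p,d=camera('wrist'); cv2.imwrite('pics/j.png',p[:,:,::-1])
I=p.astype(int); red=(I[...,0]>110)&(I[...,1]<60)&(I[...,2]<60); v,u=np.nonzero(red); X=unproj(m,np.c_[u,v],d[v,u])
tp=X[abs(X[:,2]-92)<6]; print(len(X),len(tp),tp.mean(0),tp.min(0),tp.max(0))
E
```

```text
[-0.61626493  0.34231679  1.5903117   0.00269963  1.20282526 -0.54763426]
at [ 519.1 -281.4  134.1] delta mm [ 0. -2. 77.] shift [ 0.    -0.011  0.385] turn [0.013 0.002 0.002]
1079 1076 [ 516.90663521 -281.32922795   92.60424939] [ 501.40391791 -297.18552938   90.03373   ] [ 532.34237383 -266.63086125   94.8411479 ]
```

View pics/j.png

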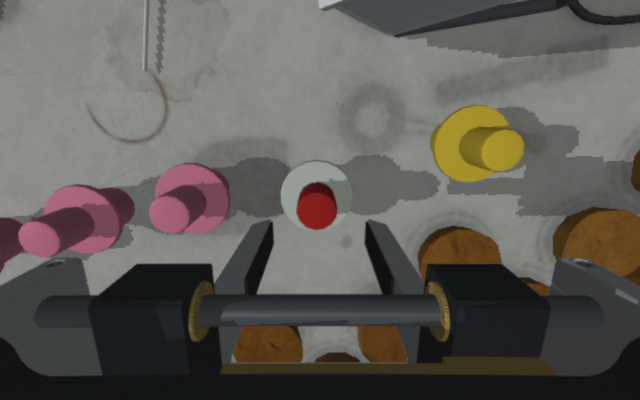

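The knob at (316,207) lies between the fingers, and its measured centre is (517,-281) with the top at 92.6 mm. I descend and grip.

>>> arm_command(steps=[[0, -0.01, 0.15, 0.013, 0, 0, 90], [0, -0.01, 0.28, 0.013, 0, 0, 90], [0, -0.01, 0.38, 0.013, 0, 0, 90], [0, -0.01, 0.383, 0.013, 0, 0, 90], [0, -0.01, 0.383, 0.013, 0, 0, 255], [0, -0.01, 0.383, 0.013, 0, 0, 255], [0, -0.01, 0.383, 0.013, 0, 0, 255], [0, -0.01, 0.383, 0.013, 0, 0, 255]], newtons=25)

```text
t: 10.05
position: [518.1, -281.9, 58.4]
eef_rot: [0.731, 0.682, -0.0, 0.001]
contact_force: [0.1, -0.6, 3.6]
opening: 33.5
```

```bash
python3 - <<'E'
from plan import *
o=get_obs(); print(o['position'],o['opening'],o['contact_force'],o['eef_rot'])
R=Ro.from_quat(o['eef_rot']).as_matrix(); print('tilt',R[:,2])
t,F=neck(); delta(t+F@[0,0,120],RS(F))
E
```

```text
[ 518.07298105 -281.88088945   58.43888669] 33.50447527220008 [ 0.10910814 -0.62155138  3.57414346] [ 7.31309272e-01  6.82044780e-01 -2.03923479e-04  1.27466095e-03]
tilt [ 0.00144049 -0.00214251 -0.99999667]
at [ 518.1 -281.9   58.4] delta mm [ 217.    9. -248.] shift [ 1.087  0.044 -1.242] turn [-1.042  0.081 -0.286]
```

Gripped, opening 33.5 mm. I lift, then swing over to hover above the neck.

>>> arm_command(steps=[[0, 0, -0.1, 0, 0, 0, 255], [0, 0, -0.3, 0, 0, 0, 255], [0, 0, -0.5, 0, 0, 0, 255], [0, 0, -0.7, -0.1, 0, 0, 255], [0.05, 0, -0.85, -0.25, 0, -0.05, 255], [0.1, 0, -1, -0.4, 0.03, -0.1, 255], [0.1, 0, -1, -0.4, 0.03, -0.1, 255], [0.1, 0, -1, -0.4, 0.03, -0.1, 255]])

```text
t: 10.85
position: [518.6, -261.7, 258.8]
eef_rot: [0.711, 0.696, 0.073, 0.07]
contact_force: [-1.1, -0.2, -1.8]
opening: 33.6
```

```bash
python3 - <<'E'
from plan import *
o=get_obs(); print(o['opening'],o['contact_force'])
t,F=neck(); delta(t+F@[0,0,120],RS(F))
E
```

```text
33.62742950901456 [-1.1019933  -0.24678292 -1.82713408]
at [ 518.6 -261.7  258.8] delta mm [197.  28. -42.] shift [ 0.987  0.141 -0.208] turn [-0.643  0.057 -0.186]
```

>>> arm_command(steps=[[0.08, 0.02, -0.15, -0.1, 0, -0.03, 255], [0.22, 0.04, -0.25, -0.2, 0.02, -0.06, 255], [0.4, 0.06, -0.3, -0.35, 0.03, -0.1, 255], [0.58, 0.08, -0.28, -0.5, 0.04, -0.14, 255], [0.76, 0.11, -0.24, -0.64, 0.06, -0.19, 255], [0.9, 0.13, -0.21, -0.64, 0.06, -0.19, 255], [0.987, 0.14, -0.208, -0.64, 0.06, -0.19, 255], [0.987, 0.14, -0.208, -0.64, 0.06, -0.19, 255]])

```text
t: 11.65
position: [540.7, -62.7, 303.7]
eef_rot: [0.655, 0.711, 0.189, 0.172]
contact_force: [-0.5, -0.5, -0.5]
opening: 33.2
```

```bash
python3 - <<'E'
from plan import *
o=get_obs(); print(o['opening'],o['contact_force'],o['joint_positions'])
t,F=neck(); delta(t+F@[0,0,120],RS(F)); delta(t+F@[0,0,70],RS(F))
R=Ro.from_quat(o['eef_rot']).as_matrix()
for n in ('top','scene','wrist'):
  m=camera_model(n);p,d=camera(n); np.savez(f'pics/k_{n}.npz',p=p,d=d,**m); im=p[:,:,::-1].copy()
  a=np.linspace(0,6.28,60)
  for u in proj(m,t+np.c_[29*np.cos(a),29*np.sin(a),0*a]@F.T): cv2.circle(im,(int(u[0]*1),int(u[1])),0,(0,0,255),-1)
  for r,z in ((22,58.4),(35,18.4)):
    for u in proj(m,o['position']+np.c_[r*np.cos(a),r*np.sin(a),0*a+z]@R.T): cv2.circle(im,(int(u[0]*1),int(u[1])),0,(0,255,0),-1)
  c=proj(m,t)[0].astype(int)
  if n=='wrist': cv2.imwrite('pics/k_wristc.png',im)
  else:
    x,y=max(c[0]-70,0),max(c[1]-70,0); cv2.imwrite(f'pics/k_{n}c.png',cv2.resize(im[y:y+120,x:x+140],None,fx=5,fy=5,interpolation=cv2.INTER_CUBIC))
E
```

```text
33.232596517174095 [-0.49109015 -0.467611   -0.51913605] [-0.42041464 -0.09093036  1.80753595  0.29365317  0.98421735 -0.61128133]
at [540.7 -62.7 303.7] delta mm [-2.  2. -2.] shift [-0.012  0.01  -0.01 ] turn [-0.013 -0.011  0.007]
at [540.7 -62.7 303.7] delta mm [-3.  2. 48.] shift [-0.014  0.012  0.24 ] turn [-0.013 -0.011  0.007]
```

View pics/k_scenec.png

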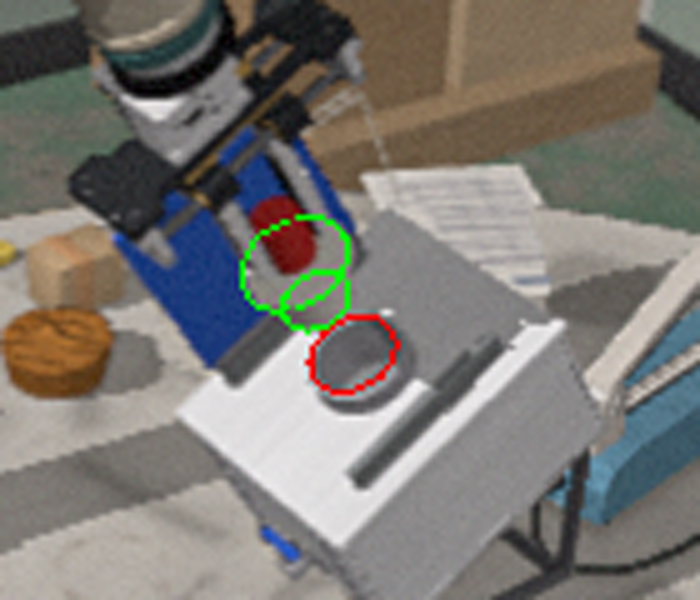

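View pics/k_wristc.png

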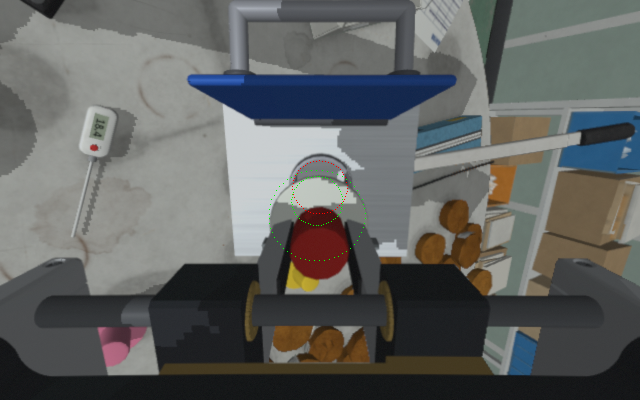

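```bash
python3 - <<'E'
from plan import *
t,F=neck(); m=load('pics/k_wrist.npz'); s=6
im=cv2.resize(m['p'][140:240,260:380,::-1],None,fx=s,fy=s,interpolation=cv2.INTER_CUBIC)
a=np.linspace(0,6.28,120)
for r in (29,34):
  for u in proj(m,t+np.c_[r*np.cos(a),r*np.sin(a),0*a]@F.T): cv2.circle(im,tuple(int(q) for q in (u-[260,140]+.5)*s),1,(0,0,255),-1)
cv2.imwrite('pics/l.png',im)
E
```

```text
(no output)
```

View pics/l.png

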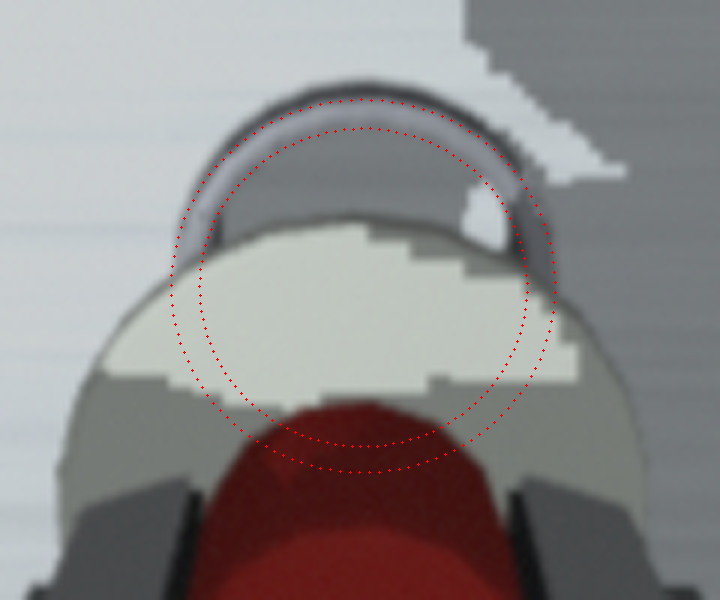

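The rim overlay agrees to about 1 px. I correct the offsets and lower to just above the mouth.

>>> arm_command(steps=[[-0.014, 0.012, 0.0, -0.013, -0.011, 0.007, 255], [-0.014, 0.012, 0.04, -0.013, -0.011, 0.007, 255], [-0.014, 0.012, 0.09, -0.013, -0.011, 0.007, 255], [-0.014, 0.012, 0.14, -0.013, -0.011, 0.007, 255], [-0.014, 0.012, 0.19, -0.013, -0.011, 0.007, 255], [-0.014, 0.012, 0.24, -0.013, -0.011, 0.007, 255], [-0.014, 0.012, 0.24, -0.013, -0.011, 0.007, 255], [-0.014, 0.012, 0.24, -0.013, -0.011, 0.007, 255]])

```text
t: 12.6
position: [567.8, -66.1, 264.2]
eef_rot: [0.657, 0.708, 0.19, 0.177]
contact_force: [0.1, 0.5, -1.7]
opening: 33.4
```

```bash
cat > ins.py <<'E'
from plan import *
o=get_obs(); t,F=neck(); R=Ro.from_quat(o['eef_rot']).as_matrix()
print('tcp neck',((o['position']-t)@F).round(1),'F neck',(o['contact_force']@F).round(1),'axis',(R[:,2]@F).round(3),o['opening'])
delta(t+F@[0,0,18.4],RS(F))
E
python3 ins.py
```

```text
tcp neck [ 1.4 -3.  70.5] F neck [-0.7  0.5 -1.5] axis [ 0.002 -0.003 -1.   ] 33.400938750268864
at [567.8 -66.1 264.2] delta mm [ 3. -1. 52.] shift [ 0.016 -0.007  0.26 ] turn [ 0.004  0.006 -0.004]
```

>>> arm_command(steps=[[0.012, -0.007, 0, 0.004, 0.006, -0.004, 255], [0.012, -0.007, 0.0, 0.004, 0.006, -0.004, 255], [0.012, -0.007, 0.03, 0.004, 0.006, -0.004, 255], [0.012, -0.007, 0.055, 0.004, 0.006, -0.004, 255], [0.012, -0.007, 0.08, 0.004, 0.006, -0.004, 255], [0.012, -0.007, 0.1, 0.004, 0.006, -0.004, 255], [0.012, -0.007, 0.12, 0.004, 0.006, -0.004, 255], [0.012, -0.007, 0.12, 0.004, 0.006, -0.004, 255]])

```text
t: 13.4
position: [578.3, -62.8, 241.9]
eef_rot: [0.656, 0.709, 0.19, 0.175]
contact_force: [-0.2, -0.2, -0.7]
opening: 33.2
```

```bash
python3 ins.py; python3 - <<'E'
from plan import *
p,d=camera('scene'); cv2.imwrite('pics/m.png',cv2.resize(p[110:220,320:460,::-1],None,fx=5,fy=5,interpolation=cv2.INTER_CUBIC))
E
```

```text
tcp neck [-0.5 -0.5 45.7] F neck [-0.5 -0.2 -0.5] axis [-0.001  0.001 -1.   ] 33.17538765870457
at [578.3 -62.8 241.9] delta mm [ 0.  1. 27.] shift [0.002 0.003 0.137] turn [-0.002 -0.002 -0.   ]
```

View pics/m.png

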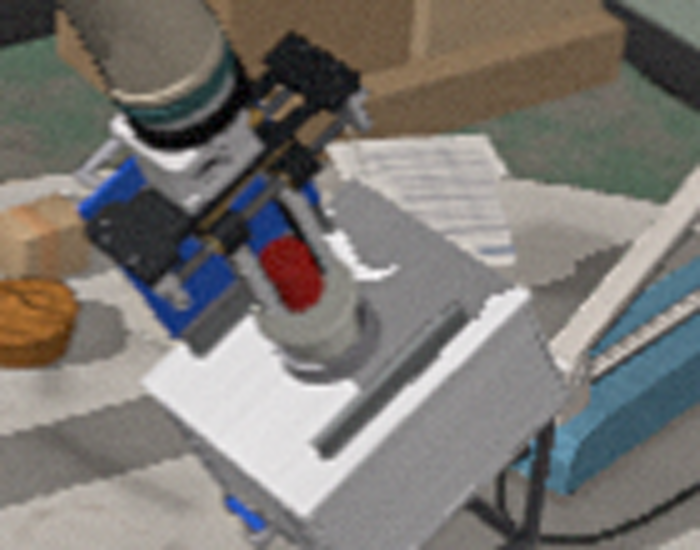

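It has entered the mouth (stopper end about 13 mm in) with no contact force. I continue slowly.

>>> arm_command(steps=[[0.002, 0.003, 0.015, 0, 0, 0, 255], [0.002, 0.003, 0.03, 0, 0, 0, 255], [0.002, 0.003, 0.045, 0, 0, 0, 255], [0.002, 0.003, 0.06, 0, 0, 0, 255], [0.002, 0.003, 0.075, 0, 0, 0, 255], [0.002, 0.003, 0.09, 0, 0, 0, 255], [0.002, 0.003, 0.1, 0, 0, 0, 255], [0.002, 0.003, 0.1, 0, 0, 0, 255]])

```text
t: 14.25
position: [588.8, -61.5, 224.9]
eef_rot: [0.656, 0.709, 0.19, 0.175]
contact_force: [-0.7, 0.2, -0.9]
opening: 33.5
```

```bash
python3 ins.py
```

```text
tcp neck [ 0.1 -0.1 25.7] F neck [-1.1  0.2 -0.5] axis [-0.001  0.001 -1.   ] 33.450647235646535
at [588.8 -61.5 224.9] delta mm [ 0. -0.  7.] shift [ 0.    -0.001  0.037] turn [-0.002 -0.002  0.   ]
```

>>> arm_command(steps=[[0, 0, 0.004, 0, 0, 0, 255], [0, 0, 0.008, 0, 0, 0, 255], [0, 0, 0.012, 0, 0, 0, 255], [0, 0, 0.016, 0, 0, 0, 255], [0, 0, 0.02, 0, 0, 0, 255], [0, 0, 0.024, 0, 0, 0, 255], [0, 0, 0.027, 0, 0, 0, 255], [0, 0, 0.027, 0, 0, 0, 255]])

```text
t: 15.05
position: [591.5, -61.3, 220.0]
eef_rot: [0.656, 0.709, 0.19, 0.175]
contact_force: [0.6, -1.1, -1.3]
opening: 33.3
```

```bash
python3 ins.py
```

```text
tcp neck [ 0.  -0.  20.2] F neck [-0.2 -1.1 -1.4] axis [-0.001  0.001 -1.   ] 33.341346408452324
at [591.5 -61.3 220. ] delta mm [ 0. -0.  2.] shift [ 0.    -0.     0.009] turn [-0.003 -0.002 -0.   ]
```

>>> arm_command(steps=[[0, 0, 0.003, 0, 0, 0, 255], [0, 0, 0.006, 0, 0, 0, 255], [0, 0, 0.009, 0, 0, 0, 255], [0, 0, 0.012, 0, 0, 0, 255], [0, 0, 0.015, 0, 0, 0, 255], [0, 0, 0.015, 0, 0, 0, 255], [0, 0, 0.015, 0, 0, 0, 255], [0, 0, 0.015, 0, 0, 0, 255]])

```text
t: 15.85
position: [592.2, -61.1, 218.4]
eef_rot: [0.656, 0.709, 0.19, 0.175]
contact_force: [-8.4, -0.3, 7.5]
opening: 33.5
```

```bash
python3 ins.py
```

```text
tcp neck [-0.2  0.1 18.5] F neck [-3.5  0.4 10.7] axis [-0.001  0.001 -1.   ] 33.49914101853082
at [592.2 -61.1 218.4] delta mm [-0.  0.  0.] shift [-0.     0.001  0.   ] turn [-0.003 -0.001  0.002]
```

The flange met the rim at the predicted depth with about 11 N. I release and back off.

>>> arm_command(steps=[[0, 0, 0, 0, 0, 0, 120], [0, 0, 0, 0, 0, 0, 90], [0, 0, 0, 0, 0, 0, 90], [0, 0, 0, 0, 0, 0, 90], [0, 0, -0.1, 0, 0, 0, 90], [0, 0, -0.25, 0, 0, 0, 90], [0, 0, -0.45, 0, 0, 0, 90], [0, 0, -0.65, 0, 0, 0, 90]])

```text
t: 16.65
position: [526.8, -66.0, 331.7]
eef_rot: [0.656, 0.71, 0.189, 0.175]
contact_force: [0.8, -0.5, 0.3]
opening: 61.0
```

```bash
python3 - <<'E'
from plan import *
t,F=neck(); o=get_obs(); print(o['t'],o['contact_force'],o['opening'],o['position'])
for n in ('scene','top','wrist'):
  m=camera_model(n);p,d=camera(n); im=p[:,:,::-1].copy(); np.savez(f'pics/n_{n}.npz',p=p,d=d,**m)
  c=proj(m,t)[0].astype(int); x,y=c[0]-70,max(c[1]-70,0)
  cv2.imwrite(f'pics/n_{n}.png',im if n=='wrist' else cv2.resize(im[y:y+120,x:x+140],None,fx=5,fy=5,interpolation=cv2.INTER_CUBIC))
  I=p.astype(int); red=(I[...,0]>90)&(I[...,1]<60)&(I[...,2]<60); v,u=np.nonzero(red); X=(unproj(m,np.c_[u,v],d[v,u])-t)@F
  k=np.linalg.norm(X-[0,0,35],axis=1)<50; X=X[k]
  if len(X): q=X[X[:,2]>np.percentile(X[:,2],90)-4]; print(n,len(X),'red top in neck',q.mean(0).round(1),np.percentile(q[:,2],[10,90]))
E
```

```text
16.65 [ 0.80087045 -0.47573014  0.2849976 ] 60.95180143961495 [526.79444916 -66.04098623 331.65794634]
scene 121 red top in neck [-4.  -3.3 51.4] [48.95002555 52.85626213]
wrist 752 red top in neck [-1.7  1.3 52.7] [51.6120027  53.70730712]
```

View pics/n_scene.png

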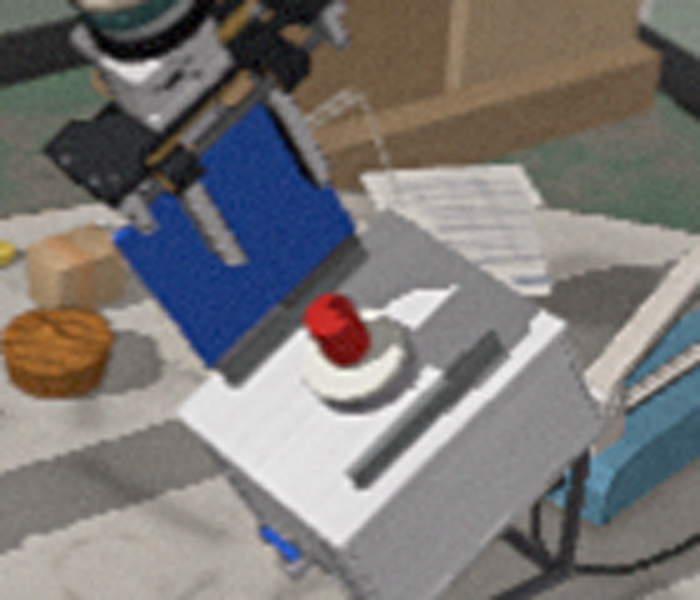

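View pics/n_wrist.png

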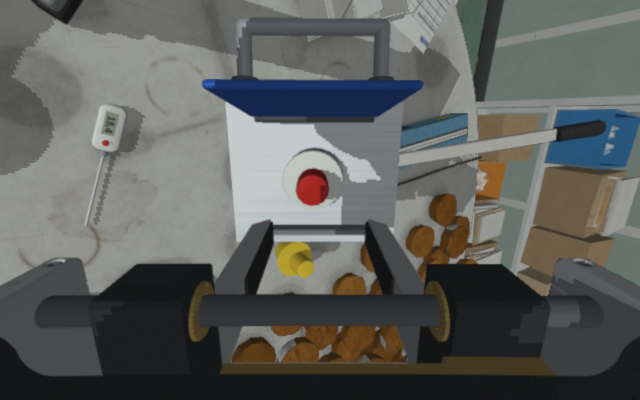

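```bash
python3 - <<'E'
from plan import *
t,F=neck()
def pl(Y):
    s=np.ones(len(Y),bool)
    for i in range(6):
        c=np.median(Y[s],0);_,_,V=np.linalg.svd(Y[s]-Y[s].mean(0),full_matrices=False);e=(Y-Y[s].mean(0))@V[2];s=abs(e)<5
    return V[2],Y[s].mean(0),s.sum()
m=load('pics/n_scene.npz');I=m['p'].astype(int);b=(I[...,2]>I[...,0]+40);v,u=np.nonzero(b);Y=(unproj(m,np.c_[u,v],m['d'][v,u])-t)@F
k=(abs(Y[:,0])<70)&(Y[:,1]>50)&(Y[:,1]<130)&(Y[:,2]>15)&(Y[:,2]<150);n,c,N=pl(Y[k]);print('hatch n',n,c,N,'angle',np.pi/2+np.arctan(-n[2]/n[1]))
m=load('pics/n_wrist.npz');I=m['p'].astype(int);v,u=np.mgrid[145:215,280:345].reshape(2,-1);Y=(unproj(m,np.c_[u,v],m['d'][v,u])-t)@F
r=np.hypot(Y[:,0],Y[:,1]);k=(r>20)&(r<32)&(Y[:,2]<20);n,c,N=pl(Y[k]);print('flange',n,c,N)
E
```

```text
hatch n [ 0.01340051 -0.99069182  0.13546271] [-2.43347595 80.9311065  72.57625795] 964 angle 1.7066890680577507
flange [-6.68172838e-04  5.91476531e-04 -9.99999602e-01] [1.0683817  5.28204412 8.91138854] 1199
```

Hatch 1.71 rad. The flange is parallel to the rim (0.001 rad), its top 8.9 mm out against a nominal 8. Handing in.

```bash
python3 -c "
from plant import *
print(close_job(), get_obs()['t'])"
```

```text
the job is handed in; nothing more can be done
the job is handed in; nothing more can be done
```

The hatch is open and the white stopper with the red knob is home in the filler neck. The job was handed in at about 17 s of the 58 s; no verdict was reported.

- **Hatch:** it turned out to be already ajar by about 0.15 rad. I gripped its bar handle and swung it open; a depth fit afterwards gave 1.71 rad.
- **Stopper:** I picked it up by the knob, tilted it to the slope and lowered it slowly. It stopped at the predicted depth with about 11 N on the wrist, and I let go and backed off about 130 mm.
- **Last checks:** the flange is parallel to the rim within about 0.001 rad. Its top measured 8.9 mm out from the rim plane against 8 mm nominal, and the knob top 52.7 mm against 52 mm, both within camera error. The scene view put the knob top about 5 mm off the neck axis and the wrist view about 2 mm. I put that down to coarse depth in the scene view and did not chase it.
- **Surroundings:** the force reading was near zero after release. I did not measure the bystanders again, but nothing looked moved in the last pictures.

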